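# Show the soft-serve draw valve to the inspection camera

## Robot

A 7-joint arm with a two-finger parallel gripper is mounted at the origin on the work surface. World frame = base frame: x ahead of the robot, y to its left, z up, the work surface at z = 0. Lengths are in mm, angles in rad, forces in N, time in s.
With the tool pointing down it reaches from about 400 to 875 mm from the base axis. Payload 4.4 kg.
Tool frame: the origin (TCP) lies midway between the tips of the shut fingers; the grasp point (between the pads) lies 19 mm behind it; z points along the fingers, y is the line along which they close (so a half turn about z gives the same grasp; the last joint's range is limited). The gripper opens to 85 mm and grips with 20 to 120 N. Pads are 22 mm wide; open, the fingers measure 114 mm over their backs; the gripper's body (76 mm by 85 mm) begins 54 mm behind the grasp point. The pads swing forward as they close: fully open they stand 13 mm farther back than shut.
Start: joints at [1.208, 0.628, 0.038, 1.517, -0.027, 0.996, -0.02], TCP at [190.128, -621.586, 231.313] pointing down, gripper open.
Joint ranges: [-3.06, 3.06], [-0.37, 2.12], [-1.25, 1.32], [0.18, 2.47], [-1.1, 4.24], [0.23, 1.98], [-2.94, 2.94]. Speed limits (rad/s): [2.57, 2.57, 3.14, 3.14, 3.14, 3.14, 3.14].

## Interface

Orientations are given as [roll, pitch, yaw] about the fixed x, y, z axes, in that order (R = Rz(yaw) Ry(pitch) Rx(roll)).
In Python, from cell import ctrl gives the robot as it stands. The module is installed in compiled form; this text tells all that it offers.
- The arm moves only by the tool step_arm, never from a script. Its argument "commands" is one flat list of numbers, 7 for each row, row after row: the shift along the tool's x, y, z in cm, then the turn, a rotation vector about the tool's x, y, z in rad, then the opening, from 0 (shut) to 1 (fully open). A call has 1 to 10 rows; each row is the pose to reach, as a shift and turn from the pose commanded when the call began, along the tool's axes at that moment; what a row does not reach only later rows make up. A row lasts 1/10 s, in which the tool goes at most 50 mm and 8.59 degrees, less where a joint would pass 70% of its speed; a pose out of reach is approached as far as the arm can. A call with a gripper value outside its range is refused whole. The fingers move at their own pace and stop on an object; the grip force is fixed at half the most. Time passes only in rows, so rows that repeat a pose let the fingers close. It gives the time, the measured TCP pose, the force, the opening and the grip force at its end, in the units of the state.
- ctrl.read_state(): the state, without advancing time (a new reading comes with each control period).
- ctrl.get_image(name): name is "scene" or "top" or "wrist"; returns a dict with "image" (400x640x3 uint8, red, green, blue), "range_z" (400x640 float32, mm along the optical axis (not along the pixel's ray), 0 where there is no reading), "vfov" (degrees; the focal length in pixels is half the picture's height over the tangent of half this angle, whatever the lens; pixels are square), "cx", "cy" (the principal point, pixels), "D" ([k1, k2, p1, p2, k3] as OpenCV has them; the pictures are not rectified), "world_to_cam" (4x4, takes a point from world to camera coordinates). Camera axes: x right, y down, z forward; pixel columns grow to the right and rows downward; lengths in mm; the calibration is good to about 2 mm. A picture is of the moment at which its call begins.
- ctrl.finish_job(): hands the job in; it is judged then, once.
The state is a dict: "clock": time; "qpos": joint angles; "qd": joint speeds; "tau": joint torques, N m; "eef_pos": TCP position; "tool_rot": TCP orientation; "force": force on the tool from outside, world axes, zero at the start; "torque": the same for the moment, N m; "width": finger opening in mm; "gripper_force": force on a finger pad.
Only numpy, scipy, OpenCV 4.12 (cv2) and the standard library are available. Lean on these libraries where they do the work, as an engineer would, in place of code of your own. Each camera call takes 0.05 s, during which the arm holds its last target. There are 200 camera calls.

## Task

Fold the parts pan's hinged cover up until it stands straight up and stays there by itself, then take the draw valve - the longest of the three white parts in the pan - out and show it to the inspection camera. Hold it in the air over the round mark on the camera's foot plate, level with the lens and with its middle straight in front of the glass at 150 mm, lying horizontal with its plain round end pointing straight at the lens (the flat tang pointing away). Finish while still holding it there, with the gripper closed on it, and leave the other two parts in their places in the pan and everything else on the counter where it is.

Things in the scene. Friction and masses are not known exactly. Their poses are not given: they have to be found in the camera images.
- pan: Fixed open steel pan, 190 x 340 x 55 mm high (x, y, z), walls and floor 4 mm thick, with the hinged cover on it. Origin at the centre of its underside on the counter; its x axis points across the pan from the front rim to the hinged far rim, y along it, z up. Three loose white parts lie side by side on its floor, 95 mm apart along y, in any order: valve, plug and cap
- cover (a joint): Angle of the pan's steel cover (rad): 0 = shut flat on the pan, 1.57 = standing straight up, 2.1 = end of travel. It starts part open. The hinge is stiff (about 3 to 5 N at the bar moves it) and the cover stays wherever it is left
- cover_hinge (a point): Middle of the cover's hinge line, over the pan's far rim (98 mm along the pan's x from its centre, 57 mm above the counter); the hinge line runs along the pan's y. The sheet is 188 mm deep from the hinge and 340 mm wide, 3 mm thick
- cover_bar (a point): Middle of the round grip bar at the cover's free edge: 10 mm thick, 120 mm long, parallel to the hinge and 235 mm from it in the plane of the cover, on two end rods so that there is a 45 mm wide opening between the bar and the edge of the sheet. It can be pinched from above and turns in the grip as the cover swings. Shut, it points to the pan's front (-x); as the angle grows it rises and swings over to the pan's +x
- valve_mid (a point): Middle (half length, on the axis) of the draw valve, a white plastic spool 95 mm long lying on the pan floor, axis 13 mm above that floor. Its own x axis runs along it towards the plain round end. From x = -17.5 to +47.5 mm it is a round bar 26 mm in diameter with thin black seal rings, from -29.5 to -17.5 a collar 26 mm square, from -47.5 to -29.5 a flat tang 8 mm wide and 18 mm high. 80 g nominal; grip it across the round bar at its middle
- valve_face (a point): Centre of the draw valve's plain round end, 47.5 mm from its middle along its x
- plug_mid (a point): Middle of the prime plug: same form and thickness as the draw valve but only 56 mm long, lying in the pan; to be left there
- cap_mid (a point): Middle of the star nozzle cap: a ring 44 mm in diameter, 24 mm high, standing in the pan; to be left there
- stand: Fixed inspection camera stand: foot plate 290 x 110 x 6 mm with a round black mark 44 mm wide, a post and a grey camera head, 200 mm high over all. Origin on the counter under the camera head; its -x axis is the direction in which the lens looks, z up. The foot plate reaches from 40 mm behind the origin to 250 mm in front of it
- lens (a point): Centre of the lens glass, 170 mm above the counter, 40 mm in front of the stand's origin (the camera head is 56 mm square)
- view (a point): The viewing point: 150 mm straight in front of the lens glass, at lens height, above the round mark. The draw valve's middle goes here
- squeeze: Red squeeze bottle, 60 mm in diameter, 190 mm high, origin at its foot; leave it alone
- cup: White paper-like cup, 76 mm in diameter, 85 mm high, origin at its foot; leave it alone
- jar: Amber jar, 90 mm in diameter, 110 mm high, origin at its foot; leave it alone
- potlid: Round steel lid with a knob, 100 mm in diameter, 40 mm high, origin at its foot; leave it alone
- spoon: Steel spoon lying on the counter; leave it alone
- dish: White ceramic bowl, 100 mm in diameter, 40 mm high, origin at its foot; leave it alone

How it is judged (in metres and radians):
On the way, in this order (a step that is already met when the one before it is completed fails the run):
1. the cover stands straight up (within 9 degrees), at rest, with the valve still in the pan (value of joint cover between 1.41 and 1.73 rad and velocity of joint cover between -0.1 and 0.1 rad/s and height (world z) of valve_mid below 0.06 m), for 0.3 s.
2. the draw valve is lifted clear of the pan in the gripper (height (world z) of valve_mid above 0.1 m and contact force between the fingers and valve above 0.5 N and contact force between valve and pan below 0.1 N and contact force between valve and stand below 0.1 N), for 0.2 s.
At the end, for the whole second after the job is handed in: Gripper holds the draw valve still in the air, touching neither pan nor stand, middle within 25 mm of the viewing point, along the line of sight and level within 10 degrees, plain end to the lens; cover upright within 9 degrees; the other two parts in the pan (distance between valve_mid and view below 0.025 m and angle between the x axis of valve_mid and the x axis of stand, either way round below 0.18 rad and x of valve_face in the frame of lens above -0.14 m and linear speed of valve below 0.03 m/s and contact force between the fingers and valve above 0.5 N and contact force between valve and pan below 0.1 N and contact force between valve and stand below 0.1 N and value of joint cover between 1.41 and 1.73 rad and z of each of plug_mid, cap_mid in the frame of pan below 0.05 m); the arm keeps its last pose, push and grip.
It fails at once if another part in the pan is displaced by more than 40 mm (distance of any of plug_mid, cap_mid from where it was at the start of the episode above 0.04 m).
It fails at once if something else on the counter is displaced by more than 40 mm (distance of any of squeeze, cup, jar, potlid, spoon, dish from where it was at the start of the episode above 0.04 m).
It also fails if it takes over 58 s, if anything falls off the work surface, if the arm or the gripper's body presses on something with over 40 N, if the wrist force passes 120 N, or if a joint passes its speed limit or range.

## Working session

There is one attempt and no reset: what is moved stays moved. The work goes in short steps, Python scripts to look and compute and a tool call to move; the robot and the scene stay as the last step left them, time stands still between calls to the robot, and variables do not carry over. Pictures are saved under pics/ and viewed, at most 10 in all, crops included, and the job is handed in when it is done.

Besides the shell and the picture viewer there is one more tool, called after "Emit:" by a JSON object that holds its "op" and its "data", one argument or row to a line. step_arm: Moves the arm, as the interface text tells. Its arguments: {"type":"object","properties":{"commands":{"type":"array"}},"required":["commands"]}

```bash
mkdir -p pics; cat > h.py <<'E'
import numpy as np, cv2, pickle
from cell import ctrl
from scipy.spatial.transform import Rotation as R
def grab(n,tag):
    d=ctrl.get_image(n); pickle.dump(d,open(f'{tag}.pkl','wb'))
    cv2.imwrite(f'pics/{tag}.png',d['image'][:,:,::-1]); return d
def K(d):
    f=200/np.tan(np.radians(d['vfov'])/2); return np.array([[f,0,d['cx']],[0,f,d['cy']],[0,0,1.]])
def cloud(d):
    v,u=np.mgrid[0:400,0:640]; p=np.stack([u,v],-1).reshape(-1,1,2).astype(float)
    n=cv2.undistortPoints(p,K(d),np.array(d['D'],float)).reshape(400,640,2)
    z=d['range_z'][...,None].astype(float)
    c=np.concatenate([n*z,z],-1); T=np.linalg.inv(d['world_to_cam'])
    w=c@T[:3,:3].T+T[:3,3]; w[d['range_z']<=0]=np.nan; return w
def proj(d,P):
    T=d['world_to_cam']; return cv2.projectPoints(np.array(P,float).reshape(-1,1,3),cv2.Rodrigues(T[:3,:3])[0],T[:3,3],K(d),np.array(d['D'],float))[0].reshape(-1,2)
def tool():
    s=ctrl.read_state(); r=np.array(s['tool_rot'])
    return np.array(s['eef_pos']),(R.from_euler('xyz',r) if r.size==3 else R.from_matrix(r.reshape(3,3)))
E
python3 - <<'E'
from h import *
print(ctrl.read_state())
a=grab('scene','s0');b=grab('top','t0')
for d in(a,b):print(d['vfov'],d['cx'],d['cy'],d['D'],np.linalg.inv(d['world_to_cam'])[:3].round(2))
cv2.imwrite('pics/st0.png',cv2.resize(np.vstack([a['image'],b['image']])[:,:,::-1],(480,600)))
E
```

```text
{'clock': 0.0, 'qpos': array([ 1.20818914,  0.62931252,  0.03844408,  1.51840173, -0.02697758,
        0.99630528, -0.02001265]), 'qd': array([-2.38035403e-04,  1.72886901e-03, -3.71180615e-04,  4.94324617e-05,
       -2.29196680e-03, -2.06339174e-04,  7.03745533e-04]), 'tau': array([ 3.68705187e-04, -5.63404763e+01,  1.22640342e+00, -1.93445385e+01,
        1.10383920e-02,  1.05005750e-02, -3.19934850e-05]), 'eef_pos': array([ 189.93597896, -620.95810151,  230.40013421]), 'tool_rot': array([-3.13968436e+00,  4.43137449e-05,  2.96804305e-01]), 'force': array([ 0.42932481, -0.14534324, -0.01994199]), 'torque': array([-0.01584896,  0.05064589,  0.00593292]), 'gripper_force': 0.0, 'width': 85.4029769560119}
44.30140579281543 321.1385894313436 201.2170421587851 [0.00417476 0.         0.         0.         0.        ] [[ 8.80000e-01  2.80000e-01 -3.80000e-01  1.16516e+03]
 [ 4.70000e-01 -5.50000e-01  6.90000e-01 -1.05481e+03]
 [-2.00000e-02 -7.80000e-01 -6.20000e-01  1.14351e+03]]
51.95612611022315 313.9050000289921 200.4002177747676 [-0.10222046  0.          0.          0.          0.        ] [[ 0.00000e+00 -9.90000e-01  1.00000e-01  3.97840e+02]
 [-1.00000e+00 -0.00000e+00 -2.00000e-02  7.98500e+01]
 [ 2.00000e-02 -1.00000e-01 -9.90000e-01  1.44174e+03]]
```

View pics/s0.png

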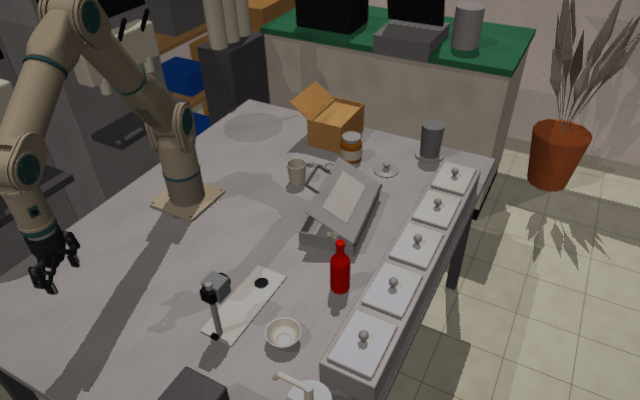

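View pics/t0.png

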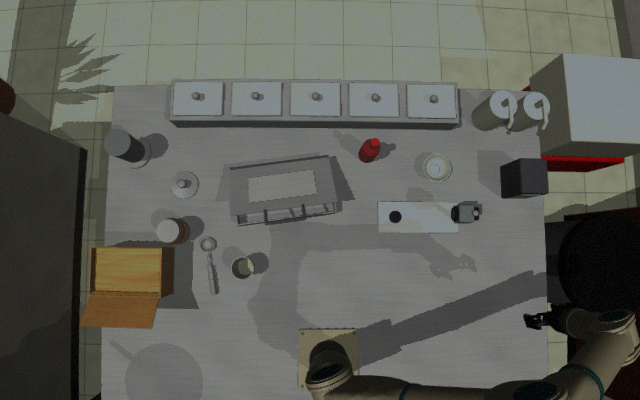

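The scene view shows the pan with the part-open cover at (345,205), the stand with its mark at (262,283), and the red bottle at (340,268). In the top view the cover sheet is at (285,185), the grip bar at (290,212), the mark at (395,217) and the camera head at (467,212) looking left (+y).

```bash
python3 - <<'E'
from h import *
d=pickle.load(open('t0.pkl','rb'));w=cloud(d)
for n,(u,v) in dict(bar=(290,212),sheetc=(283,185),mark=(395,217),head=(462,212),bottle=(370,143),dish=(436,167),cup=(242,267),jar=(170,231),hingeL=(236,166),hingeR=(334,158)).items(): print(n,w[v,u].round(0))
t=w[150:235,215:360]
Z=t[...,2]
# crop enlarge
im=d['image'][140:240,200:500]; cv2.imwrite('pics/t0c.png',cv2.convertScaleAbs(cv2.resize(im[:,:,::-1],(800,267),interpolation=cv2.INTER_CUBIC),alpha=1.8))
s=pickle.load(open('s0.pkl','rb')); im=s['image'][150:350,190:400]
cv2.imwrite('pics/s0c.png',cv2.convertScaleAbs(cv2.resize(im[:,:,::-1],(630,600),interpolation=cv2.INTER_CUBIC),alpha=1.6))
# vertical profiles through cover
for u in (250,270,285,300,320): print(u,[tuple(w[v,u].round(0).astype(int)) for v in range(152,224,3)])
E
```

```text
bar [505. 136.   3.]
sheetc [586. 156. 110.]
mark [ 489. -233.   10.]
head [ 493. -403.  197.]
bottle [ 711. -121.  181.]
dish [ 670. -388.    4.]
cup [313. 302.   1.]
jar [433. 524. 110.]
hingeL [670. 331.  -3.]
hingeR [700. -19.  -2.]
250 [(np.int64(721), np.int64(282), np.int64(-2)), (np.int64(709), np.int64(282), np.int64(-1)), (np.int64(699), np.int64(282), np.int64(-4)), (np.int64(687), np.int64(281), np.int64(4)), (np.int64(676), np.int64(281), np.int64(1)), (np.int64(655), np.int64(272), np.int64(60)), (np.int64(643), np.int64(271), np.int64(64)), (np.int64(632), np.int64(270), np.int64(72)), (np.int64(621), np.int64(269), np.int64(77)), (np.int64(-9223372036854775808), np.int64(-9223372036854775808), np.int64(-9223372036854775808)), (np.int64(598), np.int64(267), np.int64(91)), (np.int64(587), np.int64(265), np.int64(101)), (np.int64(576), np.int64(264), np.int64(107)), (np.int64(565), np.int64(263), np.int64(114)), (np.int64(555), np.int64(263), np.int64(116)), (np.int64(545), np.int64(262), np.int64(117)), (np.int64(535), np.int64(261), np.int64(124)), (np.int64(524), np.i
[... 4091 characters left out ...]
105)), (np.int64(597), np.int64(35), np.int64(108)), (np.int64(586), np.int64(35), np.int64(116)), (np.int64(575), np.int64(35), np.int64(122)), (np.int64(565), np.int64(35), np.int64(124)), (np.int64(555), np.int64(35), np.int64(128)), (np.int64(544), np.int64(36), np.int64(140)), (np.int64(533), np.int64(36), np.int64(147)), (np.int64(523), np.int64(36), np.int64(152)), (np.int64(526), np.int64(31), np.int64(9)), (np.int64(517), np.int64(31), np.int64(2)), (np.int64(506), np.int64(31), np.int64(3)), (np.int64(496), np.int64(31), np.int64(-3)), (np.int64(485), np.int64(31), np.int64(2)), (np.int64(474), np.int64(31), np.int64(1))]<stdin>:11: RuntimeWarning: invalid value encountered in cast
```

View pics/t0c.png

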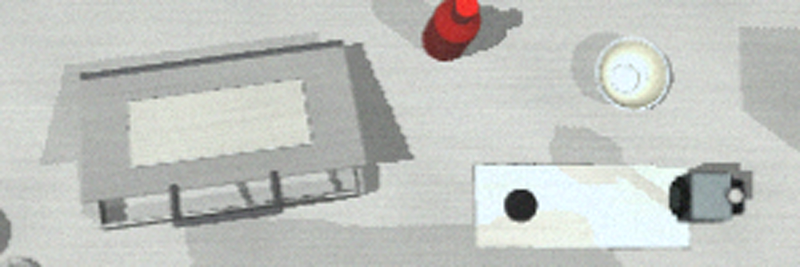

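View pics/s0c.png

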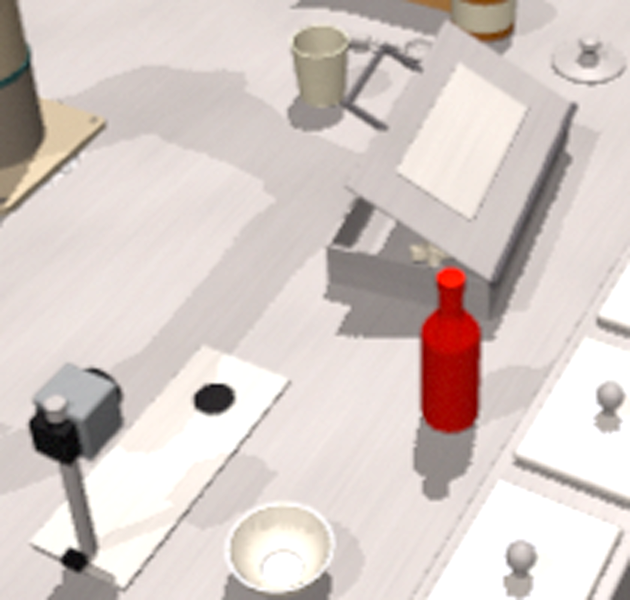

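Top crop: rear hinge line runs from (80,75) to (345,43); the bar runs from (175,218) to (285,208) between its rods. The mark is at (520,205) and the lens at (680,197). In the scene crop a part shows under the open cover near (428,252).

```bash
python3 - <<'E'
from h import *
out=[]
for f in('t0','s0'):
    d=pickle.load(open(f+'.pkl','rb'));w=cloud(d).reshape(-1,3)
    m=(w[:,0]>480)&(w[:,0]<710)&(w[:,1]>-40)&(w[:,1]<345)&(w[:,2]>63)&(w[:,2]<165); p=w[m]
    # ransac plane
    rng=np.random.default_rng(0);best=None
    for i in range(300):
        a=p[rng.choice(len(p),3,False)];n=np.cross(a[1]-a[0],a[2]-a[0]);n/=np.linalg.norm(n)+1e-9
        k=abs((p-a[0])@n)<6
        if best is None or k.sum()>best.sum():best=k
    q=p[best];c=q.mean(0);n=np.linalg.svd(q-c,full_matrices=False)[2][2];n*=np.sign(n[2])
    h=np.cross(n,[0,0,1]);h/=np.linalg.norm(h); h*=np.sign(h[1])
    up=np.cross(h,n); up*=np.sign(up[2])
    (ctr,sz,ang)=cv2.minAreaRect(np.c_[(q-c)@h,(q-c)@up].astype(np.float32))
    ph=np.percentile((q-c)@h,[.5,99.5]); pu=np.percentile((q-c)@up,[.5,99.5])
    print(f,len(q),'c',c.round(1),'n',n.round(3),'h',h.round(3),'yaw',np.arctan2(-h[0],h[1]).round(3),'ang',np.arccos(n[2]).round(3),'rect',np.round(ctr,1),np.round(sz,1),ang,ph,pu)
    mid=c+h*ctr[0]+up*ctr[1]; hm=c+h*ctr[0]+up*((57-c[2])/up[2]); print(' mid',mid.round(1),'hinge',hm.round(1),'bar',(hm+235*up).round(1))
    # stand: foot plate, mark dark pixels
    d2=cloud(d);im=d['image'].astype(int)
    X=d2; reg=(X[...,0]>430)&(X[...,0]<550)&(X[...,1]>-300)&(X[...,1]<-180)&(X[...,2]<25)
    mk=reg&(im.max(-1)<40); print(' mark',np.median(X[mk],axis=0).round(1),mk.sum(),(np.percentile(X[mk],97,axis=0)-np.percentile(X[mk],3,axis=0)).round(0))
    hd=(X[...,0]>420)&(X[...,0]<560)&(X[...,1]>-480)&(X[...,1]<-330)&(X[...,2]>188)&(X[...,2]<206); q=X[hd]; print(' head',q.mean(0).round(1),cv2.minAreaRect(q[:,:2].astype(np.float32)))
d=pickle.load(open('t0.pkl','rb'))
# bar end pixels at height -> bar depth values
w=cloud(d);m=(w[...,2]>158)&(w[...,2]<185)&(w[...,0]<490)&(w[...,0]>440)&(w[...,1]>50)&(w[...,1]<260);q=w[m];print('bar',q.mean(0),m.sum(),np.percentile(q,[2,98],axis=0))
m=(w[...,2]>2)&(w[...,2]<14)&(w[...,0]>410)&(w[...,0]<570)&(w[...,1]<-180)&(w[...,1]>-440)&(d['image'].min(-1)>140);q=w[m];print(m.sum(),cv2.minAreaRect(q[:,:2].astype(np.float32)))
E
```

```text
t0 4562 c [581.1 161.6 109.5] n [0.471 0.064 0.88 ] h [-0.135  0.991 -0.   ] yaw 0.135 ang 0.495 rect [-0.5  6.5] [338.1 222.1] 0.5398317575454712 [-167.57927428  166.42228636] [-100.80679499   96.80022703]
 mid [575.5 160.3 112.6] hinge [677.6 174.2  57. ] bar [472.7 146.4 168.6]
 mark [ 492.1 -233.6    6.7] 100 [35. 35. 12.]
 head [ 487.6 -417.9  196.7] ((488.01873779296875, -422.526611328125), (53.39936828613281, 79.10635375976562), 0.03944700211286545)
s0 3212 c [586.  141.1 106.3] n [0.469 0.066 0.881] h [-0.139  0.99  -0.   ] yaw 0.139 ang 0.494 rect [15.4 11.3] [351.1 223.6] 0.6592691540718079 [-153.54089601  184.49806258] [-91.66819116 103.66075074]
 mid [574.  155.1 111.7] hinge [674.7 169.2  57. ] bar [469.7 140.4 168.4]
 mark [ 490.5 -236.2    4.9] 87 [33. 32. 10.]
 head [ 496.5 -427.6  195.6] ((493.38616943359375, -427.8621826171875), (58.804874420166016, 77.9911880493164), 0.9098017811775208)
bar [468.41984249 150.32587322 172.162949  ] 168 [[455.32944292  83.32865658 161.51707159]
 [487.14337244 210.84644869 179.82467795]]
0 ((0.0, 0.0), (0.0, 0.0), 0.0)
```

Emit:
{"op": "step_arm", "data": {
  "commands": [37,-34,-10,0,0,-0.75,0.4,37,-34,-10,0,0,-0.75,0.4,37,-34,-10,0,0,-0.75,0.4,37,-34,-10,0,0,-0.75,0.4,37,-34,-10,0,0,-0.75,0.4,37,-34,-10,0,0,-0.75,0.4,37,-34,-10,0,0,-0.75,0.4,37,-34,-10,0,0,-0.75,0.4,37,-34,-10,0,0,-0.75,0.4,37,-34,-10,0,0,-0.75,0.4]
}}

```text
clock: 1.1
eef_pos: [438.8, -196.9, 329.2]
tool_rot: [-3.141, 0.0, 1.047]
force: [1.0, -0.1, 0.1]
width: 34.5
gripper_force: 0.0
```

```bash
cat >> h.py <<'E'
def delta(P,yaw):
    """shift (cm) and turn (rad) to a tool-down pose, from the present measured pose"""
    p,r=tool(); g=R.from_euler('xyz',[np.pi,0,yaw])
    print('now',p.round(1),r.as_euler('xyz').round(3),'shift',(r.inv().apply(np.array(P)-p)/10).round(2),'turn',(r.inv()*g).as_rotvec().round(3))
E
python3 -c "
from h import *
delta([470,146,260],1.708);print(ctrl.read_state()['qpos'].round(2),ctrl.read_state()['clock'])"
```

```text
now [ 438.8 -196.9  329.2] [-3.141  0.     1.047] shift [ 31.25 -14.46   6.92] turn [-0.     0.    -0.661]
[ 0.58  0.28 -0.28  1.83  0.09  1.04 -0.26] 1.1
```

Emit:
{"op": "step_arm", "data": {
  "commands": [31.2,-14.5,6.9,0,0,-0.66,0.4,31.2,-14.5,6.9,0,0,-0.66,0.4,31.2,-14.5,6.9,0,0,-0.66,0.4,31.2,-14.5,6.9,0,0,-0.66,0.4,31.2,-14.5,6.9,0,0,-0.66,0.4,31.2,-14.5,6.9,0,0,-0.66,0.4,31.2,-14.5,6.9,0,0,-0.66,0.4,31.2,-14.5,6.9,0,0,-0.66,0.4,31.2,-14.5,6.9,0,0,-0.66,0.4,31.2,-14.5,6.9,0,0,-0.66,0.4]
}}

```text
clock: 2.1
eef_pos: [468.9, 142.5, 259.7]
tool_rot: [-3.141, 0.001, 1.705]
force: [0.3, -0.3, 0.3]
width: 33.9
gripper_force: 0.0
```

```bash
python3 -c "
from h import *
d=grab('wrist','w1')
w=cloud(d);print(np.linalg.inv(d['world_to_cam']).round(2))
m=(w[...,2]>155)&(w[...,2]<190);q=w[m];print(m.sum(),np.nanpercentile(q,[3,50,97],axis=0).round(1))
print(proj(d,[[470,146,168],[464,205,168],[477,87,168]]))
delta([470,146,149],1.708)"
```

```text
[[ 9.9000e-01  1.3000e-01  3.0000e-02  4.5990e+02]
 [ 1.3000e-01 -9.6000e-01 -2.6000e-01  2.0807e+02]
 [-0.0000e+00  2.6000e-01 -9.7000e-01  4.0314e+02]
 [ 0.0000e+00  0.0000e+00  0.0000e+00  1.0000e+00]]
3641 [[456.6  84.5 157.7]
 [468.6 155.8 173.6]
 [498.8 208.2 175.9]]
[[323.75068054 202.74956228]
 [326.81972892 116.38493768]
 [322.35403245 278.9807858 ]]
now [469.1 142.1 259.8] [-3.141e+00  1.000e-03  1.704e+00] shift [ 0.38  0.15 11.08] turn [-0.     0.001 -0.004]
```

View pics/w1.png

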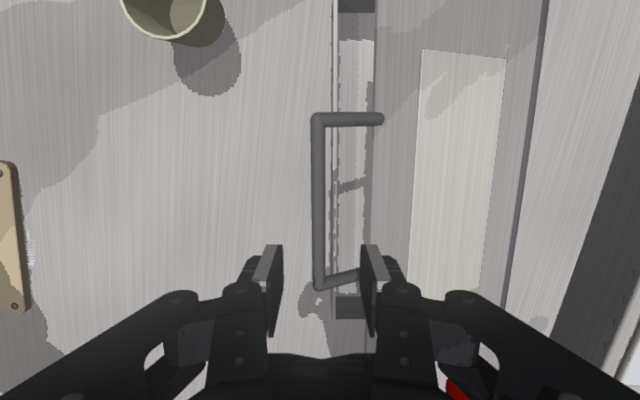

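The bar shows at (318,118)–(318,285), 5 px left of my projected mid-point (324,203), so it is about 2 mm nearer the base than estimated. Descend and pinch.

Emit:
{"op": "step_arm", "data": {
  "commands": [0.4,0,4,0,0,0,0.4,0.4,0,8,0,0,0,0.4,0.4,0,11,0,0,0,0.4,0.4,0,11,0,0,0,0.4,0.4,0,11,0,0,0,0,0.4,0,11,0,0,0,0,0.4,0,11,0,0,0,0,0.4,0,11,0,0,0,0,0.4,0,11,0,0,0,0,0.4,0,11,0,0,0,0]
}}

```text
clock: 3.15
eef_pos: [465.9, 146.8, 151.0]
tool_rot: [-3.138, 0.002, 1.706]
force: [-6.4, -0.3, -1.6]
width: 7.8
gripper_force: 58.4
```

```bash
python3 -c "
from h import *
p,r=tool();g=p-19*np.array([0,0,-1.]);g=p+[0,0,19]
xa=np.array([np.cos(.137),np.sin(.137),0])
H=np.array([676,172,57.]);L=(g-H)@xa;print(p,r.as_euler('xyz'),'g',g,'rel',L,g[2]-57,'rad',np.hypot(L,g[2]-57),'ang',np.arctan2(g[2]-57,-L))
r0=235;a0=np.arctan2(g[2]-57,-L);H=g+xa*r0*np.cos(a0)-[0,0,r0*np.sin(a0)];print('H',H)
for a in np.linspace(a0,1.57,21)[1:]:
  t=H-xa*r0*np.cos(a)+[0,0,r0*np.sin(a)]; print(a.round(2),(r.inv().apply(t-g)/10).round(1))
s=ctrl.read_state();print(s['force'],s['width'],s['gripper_force'])"
```

```text
[465.92966906 146.80522532 150.97773902] [-3.13771223e+00  1.73943716e-03  1.70613937e+00] g [465.92966906 146.80522532 169.97773902] rel -211.54290425242766 112.97773902018304 rad 239.8215375100084 ang 0.4905270762419693
H [671.2772976  175.11518902  59.27138235]
0.54 [-0.   0.6 -1.1]
0.6 [-0.   1.3 -2.2]
0.65 [-0.   2.  -3.2]
0.71 [-0.   2.8 -4.2]
0.76 [-0.   3.7 -5.1]
0.81 [-0.   4.6 -6. ]
0.87 [-0.   5.5 -6.9]
0.92 [-0.   6.5 -7.7]
0.98 [-0.   7.5 -8.4]
1.03 [-0.   8.6 -9.1]
1.08 [-0.   9.7 -9.7]
1.14 [  0.   10.8 -10.3]
1.19 [  0.   12.  -10.8]
1.25 [  0.   13.2 -11.3]
1.3 [  0.   14.4 -11.6]
1.35 [  0.   15.6 -11.9]
1.41 [  0.   16.9 -12.2]
1.46 [  0.   18.1 -12.4]
1.52 [  0.   19.4 -12.5]
1.57 [  0.   20.7 -12.5]
[-6.39539788 -0.32133942 -1.61738091] 7.791457295773706 58.387582898139954
```

Emit:
{"op": "step_arm", "data": {
  "commands": [0,0.6,-1.1,0,0,0,0,0,1.3,-2.2,0,0,0,0,0,2.0,-3.2,0,0,0,0,0,2.8,-4.2,0,0,0,0,0,3.7,-5.1,0,0,0,0,0,4.6,-6.0,0,0,0,0,0,5.5,-6.9,0,0,0,0,0,6.5,-7.7,0,0,0,0,0,7.5,-8.4,0,0,0,0,0,8.6,-9.1,0,0,0,0]
}}

```text
clock: 4.15
eef_pos: [550.6, 158.7, 242.5]
tool_rot: [-3.136, 0.001, 1.707]
force: [-9.5, -3.0, 4.0]
width: 7.6
gripper_force: 58.5
```

Emit:
{"op": "step_arm", "data": {
  "commands": [0,1.1,-0.6,0,0,0,0,0,2.2,-1.2,0,0,0,0,0,3.4,-1.7,0,0,0,0,0,4.6,-2.1,0,0,0,0,0,5.8,-2.5,0,0,0,0,0,7.0,-2.8,0,0,0,0,0,8.3,-3.1,0,0,0,0,0,9.5,-3.2,0,0,0,0,0,10.8,-3.3,0,0,0,0,0,12.1,-3.4,0,0,0,0]
}}

```text
clock: 5.15
eef_pos: [672.6, 175.8, 278.5]
tool_rot: [-3.141, -0.001, 1.706]
force: [-4.8, -0.6, 1.1]
width: 7.4
gripper_force: 58.6
```

```bash
python3 -c "
from h import *
d=grab('top','t2');w=cloud(d).reshape(-1,3)
p,r=tool();print(p,r.as_euler('xyz'),ctrl.read_state()['force'],ctrl.read_state()['width'])
d=grab('scene','s2');w=cloud(d).reshape(-1,3)
xa=np.array([np.cos(.137),np.sin(.137),0]);ya=np.array([-np.sin(.137),np.cos(.137),0])
e=w-[676,172,57];L=e@xa;Y=e@ya
m=(abs(L)<70)&(abs(Y)<165)&(e[:,2]>20)&(e[:,2]<180)&(abs(Y)>60);q=np.c_[L,e[:,2]][m];f=np.polyfit(q[:,1],q[:,0],1);print(m.sum(),'angle',1.571+np.arctan(f[0]),f)
k=abs(np.polyval(f,q[:,1])-q[:,0])<8;f=np.polyfit(q[k,1],q[k,0],1);print(k.sum(),'angle',1.571+np.arctan(f[0]),f)
"
```

```text
[674.82183095 176.09364888 278.3928779 ] [ 3.13917292e+00 -1.50900540e-03  1.70570028e+00] [-1.67376456  0.18870399  8.63549221] 7.448620360402559
539 angle 1.5874558663513816 [ 0.01645735 -0.93855838]
539 angle 1.5874558663513816 [ 0.01645735 -0.93855838]
```

Emit:
{"op": "step_arm", "data": {
  "commands": [0,0,0,0,0,0,0.4,0,0,0,0,0,0,0.4,0,0,0,0,0,0,0.4,0,0,-3,0,0,0,0.4,0,0,-7,0,0,0,0.4,0,-4,-7,0,0,0,0.4,0,-8,-7,0,0,0,0.6,0,-11,-7,0,0,0,0.8,0,-11,-7,0,0,0,1,0,-11,-7,0,0,0,1]
}}

```text
clock: 6.25
eef_pos: [564.7, 160.8, 345.8]
tool_rot: [3.14, 0.0, 1.707]
force: [0.2, -0.4, -0.2]
width: 85.3
gripper_force: 0.0
```

```bash
python3 -c "
from h import *
d=grab('scene','s3');w=cloud(d).reshape(-1,3)
xa=np.array([np.cos(.137),np.sin(.137),0]);ya=np.array([-np.sin(.137),np.cos(.137),0])
e=w-[676,172,57];L=e@xa;Y=e@ya
m=(abs(L)<70)&(abs(Y)<165)&(e[:,2]>20)&(e[:,2]<180)&(abs(Y)>60);q=np.c_[L,e[:,2]][m];f=np.polyfit(q[:,1],q[:,0],1);print(m.sum(),'angle',1.571+np.arctan(f[0]),f)
d=grab('wrist','w3');print(tool()[0])
cv2.imwrite('pics/w3b.png',cv2.convertScaleAbs(d['image'][:,:,::-1],alpha=1.3))
"
```

```text
558 angle 1.5886071285291306 [ 0.01760895 -1.1413768 ]
[565.60726434 160.9797584  345.06959628]
```

View pics/w3b.png

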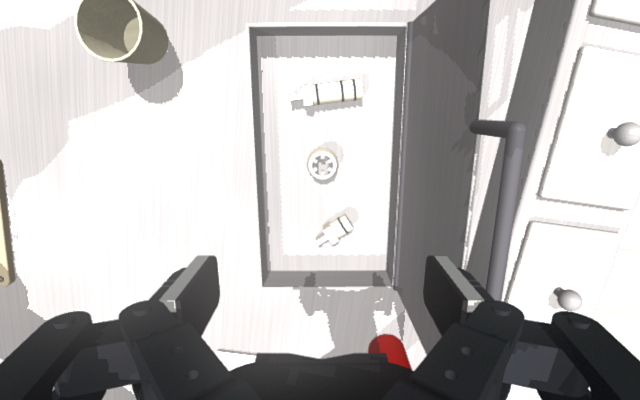

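The draw valve is at the pan's +y end, tang tip near (292,101), plain end near (362,90); the cap is at (322,165) and the plug at (337,230). The cover is standing at 1.59 rad.

```bash
cat >> h.py <<'E'
def ray(d,px,z):
    n=cv2.undistortPoints(np.array(px,float).reshape(-1,1,2),K(d),np.array(d['D'],float)).reshape(-1,2)
    T=np.linalg.inv(d['world_to_cam']);v=np.c_[n,np.ones(len(n))]@T[:3,:3].T;o=T[:3,3]
    return o+v*((z-o[2])/v[:,2])[:,None]
def triang(da,pa,db,pb):
    A=[]
    for d,p in((da,pa),(db,pb)):
        n=cv2.undistortPoints(np.array(p,float).reshape(-1,1,2),K(d),np.array(d['D'],float)).reshape(2)
        T=d['world_to_cam'];A+=[n[0]*T[2]-T[0],n[1]*T[2]-T[1]]
    X=np.linalg.svd(np.array(A))[2][3];return X[:3]/X[3]
E
python3 -c "
from h import *
d=pickle.load(open('w3.pkl','rb'));w=cloud(d)
print(ray(d,[[292,101],[362,90],[322,165]],17).round(1))
m=np.zeros((400,640),bool);m[70:115,285:375]=1
k=m&(w[...,2]>14)&(w[...,2]<40);q=w[k];print(k.sum(),q.mean(0).round(1),np.percentile(q[:,2],[50,90,98]),cv2.minAreaRect(q[:,:2].astype(np.float32)))
print(w[60:70,300:340].reshape(-1,3).mean(0),w[120:130,280:300].reshape(-1,3).mean(0))
print('zrow',[tuple(w[96,u].round(0)) for u in range(288,368,6)])
"
```

```text
[[517.2 234.2  17. ]
 [606.3 260.3  17. ]
 [567.8 155.4  17. ]]
1329 [563.9 250.8  28.4] [29.24318909 31.33651511 32.07905957] ((558.7216796875, 249.78883361816406), (93.93384552001953, 26.267807006835938), 14.930680274963379)
[nan nan nan] [nan nan nan]
zrow [(np.float64(510.0), np.float64(240.0), np.float64(6.0)), (np.float64(520.0), np.float64(240.0), np.float64(28.0)), (np.float64(527.0), np.float64(242.0), np.float64(27.0)), (np.float64(535.0), np.float64(242.0), np.float64(29.0)), (np.float64(543.0), np.float64(243.0), np.float64(31.0)), (np.float64(550.0), np.float64(244.0), np.float64(30.0)), (np.float64(558.0), np.float64(246.0), np.float64(30.0)), (np.float64(566.0), np.float64(247.0), np.float64(31.0)), (np.float64(573.0), np.float64(248.0), np.float64(29.0)), (np.float64(581.0), np.float64(249.0), np.float64(29.0)), (np.float64(589.0), np.float64(250.0), np.float64(27.0)), (np.float64(596.0), np.float64(251.0), np.float64(26.0)), (np.float64(604.0), np.float64(252.0), np.float64(26.0)), (np.float64(614.0), np.float64(254.0), np.float64(4.0))]
```

Emit:
{"op": "step_arm", "data": {
  "commands": [8.9,0.6,10,0,0,-1.69,0.7,8.9,0.6,19.5,0,0,-1.69,0.7,8.9,0.6,19.5,0,0,-1.69,0.7,8.9,0.6,19.5,0,0,-1.69,0.7,8.9,0.6,19.5,0,0,-1.69,0.7,8.9,0.6,19.5,0,0,-1.69,0.7,8.9,0.6,19.5,0,0,-1.69,0.7,8.9,0.6,19.5,0,0,-1.69,0.7,8.9,0.6,19.5,0,0,-1.69,0.7,8.9,0.6,19.5,0,0,-1.69,0.7]
}}

```text
clock: 7.35
eef_pos: [559.5, 250.3, 149.0]
tool_rot: [3.141, -0.0, -3.072]
force: [0.1, 0.6, -0.6]
width: 59.8
gripper_force: 0.0
```

Emit:
{"op": "step_arm", "data": {
  "commands": [0,0,0,0,0,-0.19,0.7,0,0,0,0,0,-0.19,0.7,0,0,0,0,0,-0.19,0.7]
}}

```text
clock: 7.65
eef_pos: [559.3, 250.1, 148.9]
tool_rot: [3.141, -0.001, -2.888]
force: [-0.5, 0.4, -0.1]
width: 59.6
gripper_force: 0.0
```

```bash
python3 -c "
from h import *
d=grab('wrist','w4');w=cloud(d)
k=(w[...,2]>14)&(w[...,2]<40)&(abs(w[...,0]-559)<65)&(abs(w[...,1]-250)<45);q=w[k];print(k.sum(),q.mean(0).round(1),np.percentile(q[:,2],[50,90,98]),cv2.minAreaRect(q[:,:2].astype(np.float32)))
print(proj(d,[[559,250,30],[513,238,17],[605,262,17]]))
delta([559,250,6],3.40);print(ctrl.read_state()['qpos'].round(2))
cv2.imwrite('pics/w4b.png',d['image'][:,:,::-1])
"
```

```text
3205 [561.  250.8  28.3] [29.1770109  31.14074816 31.79452464] ((558.4774169921875, 250.24241638183594), (94.17269897460938, 26.130659103393555), 14.788797378540039)
[[320.70420742 197.67612513]
 [320.54199938 135.05915479]
 [320.85287998 247.757319  ]]
now [559.1 250.1 149.1] [ 3.141e+00 -1.000e-03 -2.889e+00] shift [ 1.000e-02 -2.000e-02  1.431e+01] turn [ 0.001 -0.001 -0.006]
[ 0.03  0.81 -0.86  1.69  0.72  0.98  0.73]
```

View pics/w4b.png

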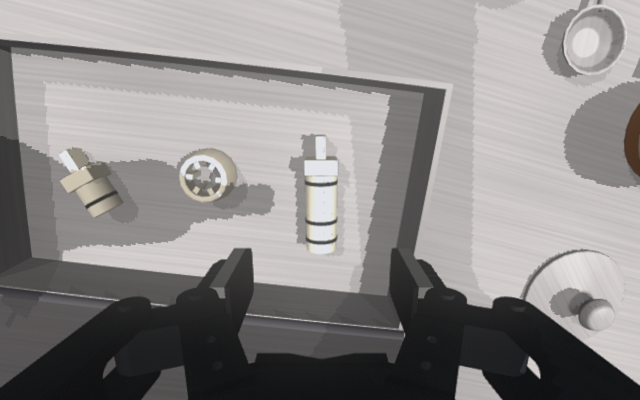

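The valve lies upright in the picture, tang at (320,140), plain end at (320,250), centred between the fingers. This agrees with the first view.

Emit:
{"op": "step_arm", "data": {
  "commands": [0,0,5,0,0,0,0.7,0,0,9.5,0,0,0,0.7,0,0,13,0,0,0,0.7,0,0,14.2,0,0,0,0.7,0,0,14.2,0,0,0,0.7,0,0,14.2,0,0,0,0,0,0,14.2,0,0,0,0,0,0,14.2,0,0,0,0,0,0,14.2,0,0,0,0,0,0,14.2,0,0,0,0]
}}

```text
clock: 8.7
eef_pos: [559.8, 251.0, 10.2]
tool_rot: [3.141, 0.004, -2.887]
force: [-0.5, -1.1, 6.9]
width: 23.6
gripper_force: 59.0
```

```bash
python3 -c "
from h import *
s=ctrl.read_state();print(s['eef_pos'],s['force'],s['width'],s['gripper_force'])"
```

```text
[559.81947783 251.00778241  10.24932273] [-0.53091614 -1.14543832  6.89205251] 23.602353623667458 58.953702449798584
```

Emit:
{"op": "step_arm", "data": {
  "commands": [0,0,-3,0,0,0,0,0,0,-6,0,0,0,0,0,0,-10,0,0,0,0,0,0,-14,0,0,0,0,0,0,-18,0,0,0,0,0,0,-21,0,0,0,0,0,0,-21,0,0,0,0,0,0,-21,0,0,0,0]
}}

```text
clock: 9.5
eef_pos: [558.6, 249.8, 218.7]
tool_rot: [-3.141, 0.002, -2.887]
force: [-0.1, 0.3, -2.0]
width: 23.6
gripper_force: 59.4
```

```bash
python3 -c "
from h import *
s=ctrl.read_state();print(s['force'],s['width'],s['gripper_force']);delta([500,-100,220],1.571+.3);delta([491,-235,163],1.571)"
```

```text
[-0.14908145  0.29960573 -1.95743517] 23.646366649818194 59.418089389801025
now [558.6 249.8 218.7] [-3.141e+00  2.000e-03 -2.887e+00] shift [ 14.49 -32.37  -0.13] turn [1.000e-03 2.000e-03 1.525e+00]
now [558.6 249.8 218.7] [-3.141e+00  2.000e-03 -2.887e+00] shift [ 18.77 -45.2    5.57] turn [1.000e-03 2.000e-03 1.825e+00]
```

Emit:
{"op": "step_arm", "data": {
  "commands": [1.5,-3.2,0,0,0,0.14,0,3,-6.4,0,0,0,0.28,0,4.4,-9.7,0,0,0,0.42,0,5.8,-13,0,0,0,0.56,0,7.2,-16.2,0,0,0,0.7,0,8.7,-19.5,0,0,0,0.84,0,10.2,-22.7,0,0,0,0.98,0,11.6,-26,0,0,0,1.12,0,13,-29.2,0,0,0,1.26,0,14.5,-32.4,0,0,0,1.4,0]
}}

```text
clock: 10.5
eef_pos: [498.3, -101.7, 216.6]
tool_rot: [-3.139, -0.001, 1.991]
force: [1.1, 0.0, -0.4]
width: 23.9
gripper_force: 59.5
```

```bash
python3 -c "
from h import *
s=ctrl.read_state();print(s['force'],s['width'],s['gripper_force']);delta([491,-235,163],1.571)"
```

```text
[ 1.0626816   0.04931876 -0.36538473] 23.90288274486618 59.4677209854126
now [ 498.3 -101.7  216.6] [-3.139e+00 -1.000e-03  1.991e+00] shift [-11.89  -6.09   5.35] turn [-0.003 -0.001  0.42 ]
```

Emit:
{"op": "step_arm", "data": {
  "commands": [-2.4,-1.2,1,0,0,0.1,0,-4.8,-2.4,2.1,0,0,0.2,0,-7.2,-3.6,3.2,0,0,0.3,0,-9.6,-4.8,4.3,0,0,0.4,0,-11.9,-6.1,5.3,0,0,0.42,0,-11.9,-6.1,5.3,0,0,0.42,0,-11.9,-6.1,5.3,0,0,0.42,0,-11.9,-6.1,5.3,0,0,0.42,0]
}}

```text
clock: 11.3
eef_pos: [493.3, -232.3, 164.4]
tool_rot: [-3.141, -0.001, 1.578]
force: [0.6, -0.1, -1.7]
width: 23.8
gripper_force: 59.5
```

```bash
python3 -c "
from h import *
print(tool()[0],tool()[1].as_euler('xyz'))
a=grab('scene','s5');b=grab('top','t5');c=grab('wrist','w5')
o=np.hstack([cv2.resize(a['image'][180:340,170:330],(400,400)),cv2.resize(b['image'][140:260,370:490],(400,400))])
cv2.imwrite('pics/v5.png',cv2.convertScaleAbs(np.ascontiguousarray(o[:,:,::-1]),alpha=1.4))
for d in(a,c):
  w=cloud(d);k=(abs(w[...,0]-491)<20)&(abs(w[...,1]+235)<70)&(w[...,2]>150)&(w[...,2]<195)&(d['image'].min(-1)>90);q=w[k];print(k.sum(),q.mean(0).round(1) if k.sum() else '',np.percentile(q,[3,97],axis=0).round(1) if k.sum() else '')
  print(proj(d,[[491,-282.5,170],[491,-187.5,170],[491,-385,170]]).round(0))
"
```

```text
[ 493.2642387  -232.29671986  164.42875313] [-3.14073579e+00 -1.28278267e-03  1.57828612e+00]
124 [ 497.2 -259.4  176.5] [[ 482.7 -281.   161.2]
 [ 508.2 -223.3  188.1]]
[[246. 253.]
 [265. 233.]
 [224. 277.]]
9985 [ 493.4 -223.9  182.9] [[ 480.2 -264.2  171.6]
 [ 505.9 -186.7  186.7]]
[[315. 363.]
 [316. 165.]
 [315. 511.]]
```

View pics/v5.png

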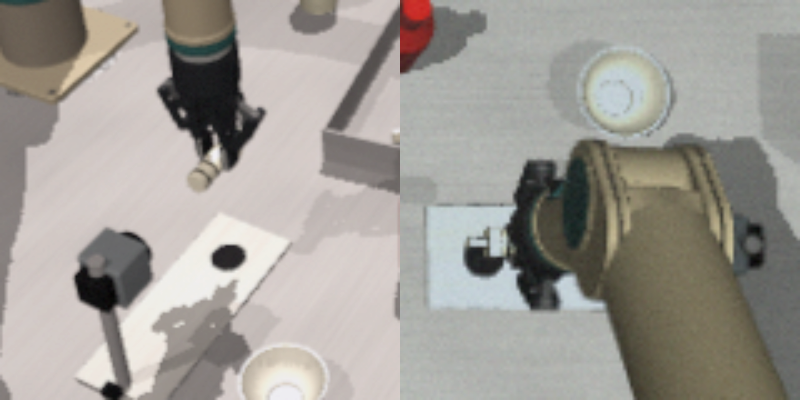

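View pics/w5.png

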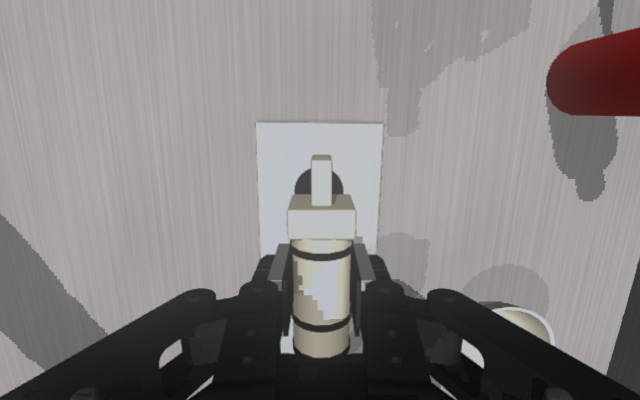

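The wrist picture shows the valve gripped at its middle over the plate, tang (321,155) away from the lens and aligned with the plate edges. The scene crop shows the plain end facing the camera head. I'll make a small trim, then check and hand in.

Emit:
{"op": "step_arm", "data": {
  "commands": [-0.4,-0.2,0.2,0,0,0,0,-0.4,-0.2,0.2,0,0,0,0,-0.4,-0.2,0.2,0,0,0,0,-0.4,-0.2,0.2,0,0,0,0,-0.4,-0.2,0.2,0,0,0,0,-0.4,-0.2,0.2,0,0,0,0]
}}

```text
clock: 12.05
eef_pos: [491.6, -237.5, 163.0]
tool_rot: [3.141, 0.0, 1.577]
force: [0.3, 0.1, -0.9]
width: 23.7
gripper_force: 59.5
```

```bash
python3 -c "
from h import *
d=grab('scene','s6');w=cloud(d).reshape(-1,3)
xa=np.array([np.cos(.137),np.sin(.137),0]);ya=np.array([-np.sin(.137),np.cos(.137),0])
e=w-[676,172,57];L=e@xa;Y=e@ya
m=(abs(L)<70)&(abs(Y)<165)&(e[:,2]>20)&(e[:,2]<180);q=np.c_[L,e[:,2]][m];f=np.polyfit(q[:,1],q[:,0],1);a=1.571+np.arctan(f[0]);print('cover',a)
s=ctrl.read_state();print(s['eef_pos'],s['width'],s['gripper_force'],abs(s['qd']).max())
if 1.45<a<1.7 and s['gripper_force']>20: print(ctrl.finish_job())
"
```

```text
cover 1.58712011791327
[ 491.56330146 -237.54409432  162.93435156] 23.592855727566974 59.45589780807495 0.0026225845424393164
the job is handed in; nothing more can be done
None
```

I handed the job in at about 12 s of the 58 s. The cover stands at about 1.59 rad. The gripper holds the draw valve still within a few mm of the viewing point, plain end to the lens. The plug, the cap and the things on the counter were not touched. The hand-in gave no verdict.

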